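# Seat a lens barrel in the V-block and hold it pressed

### The arm

A 6-joint arm with a two-finger parallel gripper is mounted at the origin on the work surface. World frame = base frame: x ahead of the robot, y to its left, z up, the work surface at z = 0. Lengths are in mm, angles in rad, forces in N, time in s.
With the tool pointing down it reaches from about 350 to 775 mm from the base axis. Payload 7.3 kg.
Tool frame: the origin (TCP) lies between the finger pads; the fingertips stand bot.tips_ahead ahead of it and the grasp point (between the pads) lies 6 mm ahead of it (bot.tips_ahead is the distance from the TCP to the fingertips, in mm); z points along the fingers, y is the line along which they close (so a half turn about z gives the same grasp; the last joint's range is limited). The gripper opens to 92 mm and grips with 3 to 60 N. Pads are 19 mm wide; open, the fingers measure 130 mm over their backs; the gripper's body (75 mm by 190 mm) begins 47 mm behind the grasp point.
Start: joints at [1.06, 0.342, 1.524, -0, 1.275, -0.146], TCP at [187.286, 490.476, 251.741] pointing down, gripper open.
Joint ranges: [-2.53, 2.53], [-0.77, 2.02], [0.04, 2.7], [-1, 4.14], [0.28, 2.66], [-3.11, 3.11]. Speed limits (rad/s): [2.57, 2.57, 3.14, 3.14, 3.14, 3.14].

### API

Orientations are given as [roll, pitch, yaw] about the fixed x, y, z axes, in that order (R = Rz(yaw) Ry(pitch) Rx(roll)).
In Python, from plant import bot gives the robot as it stands. The module is installed in compiled form; this text tells all that it offers.
- The arm moves only by the tool step_arm, never from a script. Its argument "targets" is one flat list of numbers, 7 for each row, row after row: the opening, from 0 (shut) to 1 (fully open), then the shift along the tool's x, y, z each as a share of 100 mm, from -1 to 1, then the turn, a rotation vector about the tool's x, y, z each as a share of pi/4 rad, from -1 to 1. A call has 1 to 20 rows; each row is the pose to reach, as a shift and turn from the pose commanded when the call began, along the tool's axes at that moment; what a row does not reach only later rows make up. A row lasts 1/8 s, in which the tool goes at most 62.5 mm and 10.7 degrees, less where a joint would pass 70% of its speed; a pose out of reach is approached as far as the arm can. A call with a number of a shift or a turn outside -1 to 1 is refused whole. A call with a gripper value outside its range is refused whole. The fingers move at their own pace and stop on an object; the grip force is fixed at half the most. Time passes only in rows, so rows that repeat a pose let the fingers close. It gives the time, the measured TCP pose, the force, the opening and the grip force at its end, in the units of the state.
- bot.get_obs(): the state, without advancing time (a new reading comes with each control period).
- bot.capture(name): name is "scene" or "top" or "wrist"; returns (picture, depth): 400x640x3 uint8, blue, green, red; 400x640 float32, mm along the optical axis (not along the pixel's ray), 0 where there is no reading.
- bot.camera_info(name): a dict with "fx", "fy", "cx", "cy" (pixels), "k1" (the pictures are not rectified: a ray, as slopes to the right and down, at radius r is drawn at 1 + k1 r^2 times it, then the intrinsics apply), "camera_from_world" (4x4, takes a point from world to camera coordinates); the wrist camera has in their place "hand_eye" (4x4, takes a point from camera to tool coordinates, whose origin is the TCP and whose axes are the flange's). Camera axes: x right, y down, z forward; pixel columns grow to the right and rows downward; lengths in mm; the calibration is good to about 2 mm. A picture is of the moment at which its call begins: read the wrist's pose just before it. camera_info takes no time and is no camera call.
- bot.close_job(): hands the job in; it is judged then, once.
The state is a dict: "time": time; "joint_positions": joint angles; "dq": joint speeds; "tau": joint torques, N m; "tool_pos": TCP position; "tcp_rot": TCP orientation; "contact_force": force on the tool from outside, world axes, zero at the start; "moment": the same for the moment, N m; "grip_width": finger opening in mm; "finger_force": force on a finger pad.
Only numpy, scipy, OpenCV 4.12 (cv2) and the standard library are available. Lean on these libraries where they do the work, as an engineer would, in place of code of your own. Each camera call takes 0.05 s, during which the arm holds its last target. There are 200 camera calls.

### The job

Slide the cover of the storage case fully open, take the lens barrel out without dropping it, and lay it in the V-block, centred along its length, so that it rests on both sloping sides. Press it down evenly with the gripper, with about 10 N, and finish the program while still holding it pressed there, with the cover left open. Leave the other things on the bench where they are.

Things in the scene. Friction and masses are not known exactly. Their poses are not given: they have to be found in the camera images.
- case: Grey plastic storage case fixed to the bench, 140 mm along its x, 256 mm along its y, walls 6 mm thick and 50 mm high, with an aluminium slide rail 6 mm wide along each x edge, top at 60 mm. Origin: centre of its underside, on the bench; z up. The half at -y is an open compartment (inside 128 mm along x, 122 mm less a 6 mm partition = 116 mm along y, floor at 6 mm) holding the lens barrel; the half at +y is solid up to 46 mm.
- case_cradle (a point): Point where the centre of the lens barrel lies in the case, to within about 6 mm lengthwise: 64 mm toward -y from the case's centre and 28 mm above the bench. The barrel lies along the case's x, its two ends on low rubber pads with small ribs (up to 15 mm high) beside it; beside its middle 60 mm there is free room down to the floor, about 40 mm on each side of the barrel.
- cover (a joint): How far the flat aluminium cover (126 mm x 124 mm, 6 mm thick, underside 50 mm above the bench) has slid along the case's +y: 0 m = closed over the compartment, 0.125 m = fully open against its stop. It starts closed or up to 20 mm open, slides with about 1.5 N of friction and stays where it is left.
- cover_handle (a point): Grip point on the cover's upright black bar handle, 78 mm above the bench (moves with the cover). The bar is 60 mm long along the case's x, 12 mm thick along the case's y, and stands from 56 to 86 mm above the bench; its axes are those of the case. Pinch it across its 12 mm thickness (along the case's y) and drag it along the case's +y.
- lens: Lens barrel: a plain aluminium cylinder 110 mm long, 32 mm in diameter, about 0.2 kg, with a glass face at each end and a dark band near each end. Origin at its centre; its x is the cylinder's axis (either end may lead; y and z roll with it).
- vblock: Steel V-block fixed to the bench: base plate 130 mm along x, 80 mm along y, 10 mm thick, with two equal V saddles in line, each 20 mm long, centred 41 mm either side of the middle along x, 64 mm wide along y, top at 42 mm. Between them is a gap 62 mm long, open to both sides, that leaves room for the fingers down to the base plate. The V runs along x, its sides slope at 45 degrees, its bottom line is 22 mm above the bench. Origin: centre of the underside, on the bench; z up.
- vblock_seat (a point): Where the centre of the lens barrel is when it is seated and centred: the middle of the V-block, 44.6 mm above the bench; its axes are those of the V-block.
- vface_left: The two sloping V faces on the V-block's +y side (one on each saddle), which carry one contact line of the barrel; ground smooth and oiled (friction about 0.2), so the barrel slides on them and centres itself. When it is held rigidly and touches only one side, that side pushes it sideways; a balanced press has next to no sideways force. Its origin and axes are those of the V-block.
- vface_right: The two sloping V faces on the V-block's -y side, which carry the other contact line. Its origin and axes are those of the V-block.
- vial: Small amber vial, 42 mm high, 22 mm in diameter, standing in the middle of the bench; bystander. Origin: centre of its underside.
- filter_ring: Aluminium ring, 42 mm in diameter, 12 mm high, lying in the middle of the bench; bystander. Origin: centre of its underside.
- carton: White carton 70 x 110 x 50 mm at the far edge; bystander. Origin: centre of its underside.
- solvent: Glass bottle, 160 mm high, 72 mm in diameter, at the far edge; bystander. Origin: centre of its underside.
- beaker: Glass beaker, 85 mm high, 68 mm in diameter, at the far edge; bystander. Origin: centre of its underside.
- driver: Screwdriver with a black handle, 140 mm long, lying at the far edge; bystander. Origin near its middle; x along it toward the tip.
- steel_puck: Steel disc, 48 mm in diameter, 22 mm high, in front of the robot's base; bystander. Origin: centre of its underside.
There are look-alikes about, which are no part of the job. Of the things that look like the vblock, take the one that is farthest to the robot's right at the start.

How it is judged:
By the outcome, as a careful person would: the job done as asked, in the order asked, and still so for the second after the job is handed in, while the arm keeps its last pose, push and grip.
It also fails if it takes over 61 s, if anything falls off the work surface, if the arm or the gripper's body presses on something with over 40 N, if the wrist force passes 120 N, or if a joint passes its speed limit or range.

## Working session

There is one attempt and no reset: what is moved stays moved. The work goes in short steps, Python scripts to look and compute and a tool call to move; the robot and the scene stay as the last step left them, time stands still between calls to the robot, and variables do not carry over. Pictures are saved under pics/ and viewed, at most 10 in all, crops included, and the job is handed in when it is done.

Besides the shell and the picture viewer there is one more tool, called as name(argument=value, ...) on one line, values as JSON. step_arm: Moves the arm, as the interface text tells. Shift numbers are shares of 100 mm and turn numbers shares of pi/4 rad, none past 1 either way. Its arguments: {"type":"object","properties":{"targets":{"type":"array"}},"required":["targets"]}

```bash
mkdir -p pics; python3 - <<'E'
from plant import bot
import cv2,numpy as np
print(bot.get_obs(), bot.tips_ahead)
for n in ("scene","top","wrist"):
    c=bot.camera_info(n); print(n,{k:(np.round(v,3).tolist()) for k,v in c.items()})
for n in ("top","scene"):
    p,d=bot.capture(n); cv2.imwrite(f"pics/{n}0.png",p); np.save(f"{n}0.npy",d)
E
```

```text
{'time': 0.0, 'joint_positions': array([ 1.05998509e+00,  3.42719614e-01,  1.52501635e+00, -2.41597241e-05,
        1.27539130e+00, -1.46002538e-01]), 'dq': array([ 0.00136351,  0.00141415, -0.00037027, -0.00033579,  0.00034078,
        0.00033614]), 'tau': array([ 1.15997234e-03, -4.31248677e+01, -2.44226342e+01,  7.18008773e-02,
        5.61328093e-02, -1.44677829e-04]), 'tool_pos': array([187.10957356, 490.13138023, 251.04678   ]), 'tcp_rot': array([-3.14007101e+00, -2.00405175e-04,  2.77679085e+00]), 'contact_force': array([ 0.77840331,  0.49829142, -1.5096989 ]), 'moment': array([-0.01308039,  0.0681259 , -0.02808756]), 'finger_force': 0.0, 'grip_width': 91.78638129211079} 25.0
scene {'fx': 445.944, 'fy': 445.944, 'cx': 318.496, 'cy': 197.907, 'k1': 0.015, 'camera_from_world': [[-0.097, 0.995, -0.014, 10.314], [0.835, 0.073, -0.546, -432.814], [-0.542, -0.064, -0.838, 1326.219], [0.0, 0.0, 0.0, 1.0]]}
top {'fx': 494.865, 'fy': 494.865, 'cx': 321.955, 'cy': 200.738, 'k1': -0.141, 'camera_from_world': [[0.027, -1.0, 0.001, 7.315], [-0.984, -0.026, -0.179, 554.528], [0.179, 0.004, -0.984, 1142.574], [0.0, 0.0, 0.0, 1.0]]}
wrist {'fx': 354.081, 'fy': 354.081, 'cx': 327.115, 'cy': 203.015, 'k1': -0.011, 'hand_eye': [[-0.0, -0.967, -0.254, 67.955], [1.0, -0.0, -0.0, -0.261], [0.0, -0.254, 0.967, -133.869], [0.0, 0.0, 0.0, 1.0]]}
```

View pics/top0.png

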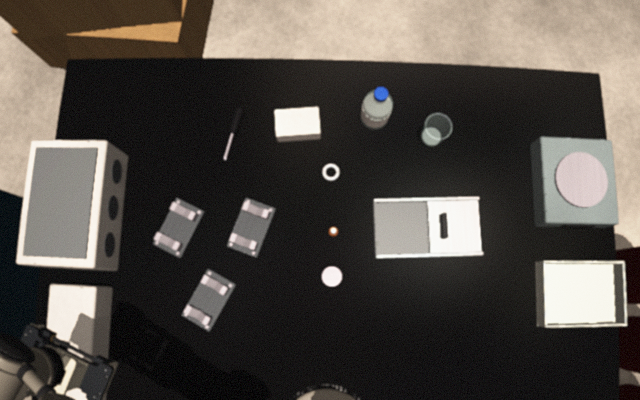

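View pics/scene0.png

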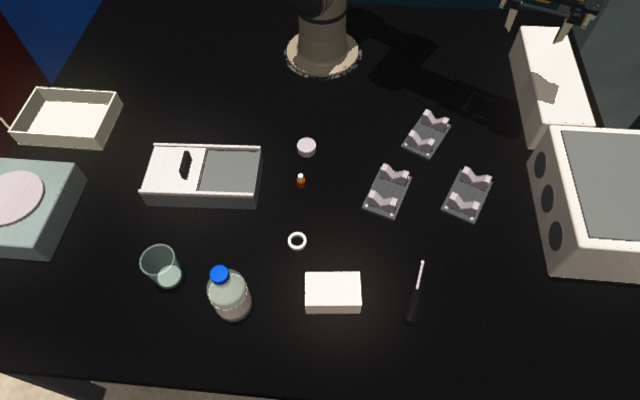

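The top view shows the case at about (428,227), with the cover and black handle at (443,225). Three V-blocks sit at (252,227), (178,227) and (208,300); the one at (252,227) is farthest to the robot's right. Its scene-view counterpart is at (387,190), and the case is at (200,177).

```bash
cat > h.py <<'E'
import numpy as np,cv2
from plant import bot
def K(c): return np.array([[c['fx'],0,c['cx']],[0,c['fy'],c['cy']],[0,0,1.]])
def slopes(c,uv):
    return cv2.undistortPoints(np.float64(uv).reshape(-1,1,2),K(c),np.array([c['k1'],0,0,0.])).reshape(-1,2)
def cloud(name,d,W=None):
    c=bot.camera_info(name); T=np.linalg.inv(c['camera_from_world']) if W is None else W
    v,u=np.mgrid[:400,:640]; s=slopes(c,np.c_[u.ravel(),v.ravel()])
    P=np.c_[s,np.ones(len(s))]*d.reshape(-1,1)
    return (P@T[:3,:3].T+T[:3,3]).reshape(400,640,3)
def plane(name,uv,z,W=None):
    c=bot.camera_info(name); T=np.linalg.inv(c['camera_from_world']) if W is None else W
    s=slopes(c,uv); D=np.c_[s,np.ones(len(s))]@T[:3,:3].T; o=T[:3,3]
    return o+D*((z-o[2])/D[:,2])[:,None]
E
python3 - <<'E'
from h import *
np.set_printoptions(suppress=True,precision=1)
for n,boxes in (("top",{'case':(365,185,490,268),'vb':(222,190,282,262)}),("scene",{'case':(130,130,270,220),'vb':(355,155,418,226)})):
    X=cloud(n,np.load(f"{n}0.npy")); im=cv2.imread(f"pics/{n}0.png")
    for k,(a,b,c,d) in boxes.items():
        P=X[b:d,a:c].reshape(-1,3); I=im[b:d,a:c].reshape(-1,3)
        print(n,k,np.histogram(P[:,2],np.arange(-6,100,4)))
        for lo,hi in ((4,100),(57,64),(66,95),(30,46)):
            m=(P[:,2]>lo)&(P[:,2]<hi)&(P[:,0]>100)
            if m.sum()>20:
                r=cv2.minAreaRect(np.float32(P[m][:,:2])); print(lo,hi,m.sum(),P[m].mean(0),r)
    hm=((im.max(2)<60)&(X[:,:,2]>45)&(X[:,:,2]<100)).astype(np.uint8)
    a,b,c,d=boxes['case']; z=np.zeros_like(hm); z[b:d,a:c]=hm[b:d,a:c]
    v,u=np.nonzero(z); print('handle px',u.mean(),v.mean(),len(u)); print(X[v,u].mean(0), plane(n,[[u.mean(),v.mean()]],78 ))
E
```

```text
top case (array([ 398, 2195, 1265,   82,   20,   18,   25,   16,   30,   21,   17,
         62,  874, 1622,  672, 1561, 1046,  199,   18,   15,   12,   16,
         47,   77,    9,    0]), array([-6, -2,  2,  6, 10, 14, 18, 22, 26, 30, 34, 38, 42, 46, 50, 54, 58,
       62, 66, 70, 74, 78, 82, 86, 90, 94, 98]))
4 100 6794 [ 496.1 -229.1   49.8] ((507.1947937011719, -245.30662536621094), (208.2823028564453, 319.3313903808594), 1.0802104473114014)
57 64 1623 [ 500.  -277.7   59.3] ((496.63140869140625, -232.31536865234375), (142.29403686523438, 256.0645446777344), 3.0313973426818848)
66 95 194 [ 496.7 -262.6   82.6] ((495.8802185058594, -222.30624389648438), (137.01910400390625, 217.10948181152344), 2.741750955581665)
30 46 974 [ 490.5 -174.1   44. ] ((495.3517761230469, -223.5462646484375), (139.76585388183594, 241.42922973632812), 2.3945765495300293)
top vb (array([ 206, 1459,  888,  395,  696,  161,   24,   43,   65,   51,   68,
        108,  122,   11,    0,    0,    0,    0,    0,    0,    0,    0,
          0,    0,    0,    0]), array([-6, -2,  2,  6, 10, 14, 18, 22, 26, 30, 34,
[... 1267 characters left out ...]
), 2.7522776126861572)
scene vb (array([ 179, 2103,  502,  385,  561,   60,   59,   93,  114,   83,   84,
        127,  110,    0,    0,    0,    0,    0,    0,    0,    0,    0,
          0,    0,    0,    0]), array([-6, -2,  2,  6, 10, 14, 18, 22, 26, 30, 34, 38, 42, 46, 50, 54, 58,
       62, 66, 70, 74, 78, 82, 86, 90, 94, 98]))
4 100 1729 [495.8 196.6  19.2] ((477.71221923828125, 195.89743041992188), (192.1099395751953, 140.2889404296875), 2.0695154666900635)
30 46 404 [492.4 196.4  38.5] ((488.58294677734375, 197.53672790527344), (64.00069427490234, 105.91485595703125), 71.11607360839844)
handle px 185.7945945945946 164.7783783783784 185
[ 503.5 -260.1   78.6] [[ 503.2 -260.5   78. ]]
```

step_arm(targets=[1,0,0,0,0,0,-0.526,1,0,0,0,0,0,-0.526,1,0,0,0,0,0,-0.526,1,0,0,0,0,0,-0.526])

```text
time: 0.6
tool_pos: [187.2, 490.3, 251.4]
tcp_rot: [-3.141, -0.0, -3.094]
contact_force: [-0.2, 0.1, 0.7]
grip_width: 91.6
finger_force: 0.0
```

step_arm(targets=[1,-1,-1,0,0,0,0,1,-1,-1,0,0,0,0,1,-1,-1,0,0,0,0,1,-1,-1,0,0,0,0])

```text
time: 1.1
tool_pos: [292.4, 395.1, 251.7]
tcp_rot: [3.141, -0.0, -3.096]
contact_force: [-0.3, -0.5, 0.6]
grip_width: 91.2
finger_force: 0.0
```

step_arm(targets=[1,-1,-1,0,0,0,0,1,-1,-1,0,0,0,0,1,-1,-1,0,0,0,0,1,-1,-1,0,0,0,0])

```text
time: 1.6
tool_pos: [396.4, 301.0, 251.5]
tcp_rot: [3.141, -0.001, -3.094]
contact_force: [-0.7, 0.2, -0.4]
grip_width: 91.7
finger_force: 0.0
```

step_arm(targets=[1,-0.9,-1,0.8,0,0,0,1,-0.9,-1,0.8,0,0,0,1,-0.9,-1,0.8,0,0,0,1,-0.9,-1,0.8,0,0,0,1,-0.9,-1,0.8,0,0,0])

```text
time: 2.22
tool_pos: [490.5, 206.8, 172.2]
tcp_rot: [3.141, 0.0, -3.092]
contact_force: [-0.1, 0.5, 0.4]
grip_width: 91.9
finger_force: 0.0
```

```bash
cat >> h.py <<'E'
from scipy.spatial.transform import Rotation as Ro
def wristW(o):
    T=np.eye(4); T[:3,:3]=Ro.from_euler('xyz',o['tcp_rot']).as_matrix(); T[:3,3]=o['tool_pos']
    return T@bot.camera_info('wrist')['hand_eye']
def look(tag):
    o=bot.get_obs(); p,d=bot.capture('wrist'); cv2.imwrite(f'pics/{tag}.png',p); W=wristW(o)
    return p,d,W,cloud('wrist',d,W),o
E
python3 - <<'E'
from h import *
np.set_printoptions(suppress=True,precision=1)
p,d,W,X,o=look('w_vb')
m=(abs(X[:,:,0]-490)<110)&(abs(X[:,:,1]-197)<100)&(d>0)
for lo,hi in ((6,14),(36,46),(39.5,44)):
    k=(m&(X[:,:,2]>lo)&(X[:,:,2]<hi)).astype(np.uint8)
    n,l,s,c=cv2.connectedComponentsWithStats(k)
    k=np.isin(l,[i for i in range(1,n) if s[i,4]>60])
    print(lo,k.sum(),cv2.minAreaRect(np.float32(X[k][:,:2])),np.median(X[k][:,2]))
    print([(s[i,4],X[l==i].mean(0)) for i in range(1,n) if s[i,4]>60])
E
```

```text
6 8804 ((490.3107604980469, 197.04507446289062), (80.29590606689453, 129.401611328125), 70.9393310546875) 10.9533240665763
[(np.int32(8614), array([481.1, 198.4,  11. ])), (np.int32(190), array([548.9, 177.8,  10.7]))]
36 2575 ((490.44757080078125, 196.89077758789062), (63.677581787109375, 101.82479858398438), 70.96611785888672) 42.203347119330886
[(np.int32(707), array([444.3, 189. ,  41.5])), (np.int32(702), array([458.9, 231.3,  41.4])), (np.int32(597), array([520.8, 162.6,  41.3])), (np.int32(569), array([535.1, 205.1,  41.1]))]
39.5 2004 ((490.343994140625, 196.92648315429688), (63.677581787109375, 101.60575103759766), 70.96611785888672) 42.47219350147432
[(np.int32(569), array([444. , 187.4,  42.4])), (np.int32(548), array([459.5, 232.9,  42.3])), (np.int32(462), array([520.5, 160.9,  42.3])), (np.int32(425), array([535.9, 206.6,  42.2]))]
```

View pics/w_vb.png

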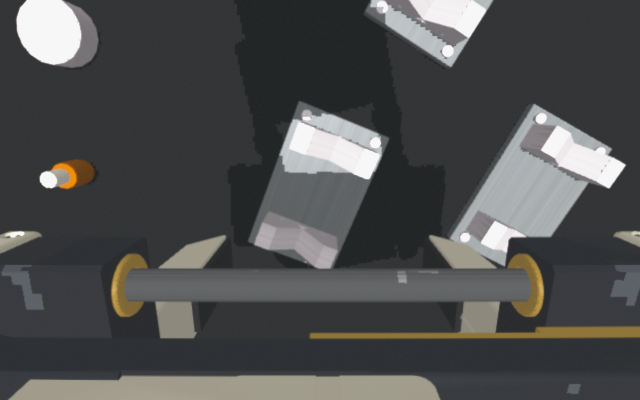

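The wrist view shows the target V-block at (318,185), unobstructed, and the fit matches its size: centre (490.4, 197.0), yaw −19.0°. Next, the case.

step_arm(targets=[1,-0.1,-1,0,0,0,0,1,-0.1,-1,0,0,0,0,1,-0.1,-1,0,0,0,0])

```text
time: 2.65
tool_pos: [506.4, 104.9, 172.7]
tcp_rot: [3.141, 0.002, -3.095]
contact_force: [0.8, 1.0, -0.4]
grip_width: 92.0
finger_force: 0.0
```

step_arm(targets=[1,-0.1,-1,0,0,0,0,1,-0.1,-1,0,0,0,0,1,-0.1,-1,0,0,0,0])

```text
time: 3.02
tool_pos: [521.5, 5.8, 172.4]
tcp_rot: [3.142, 0.001, -3.095]
contact_force: [0.1, 0.6, 0.4]
grip_width: 91.8
finger_force: 0.0
```

step_arm(targets=[1,-0.1,-1,0,0,0,0,1,-0.1,-1,0,0,0,0,1,-0.1,-1,0,0,0,0])

```text
time: 3.4
tool_pos: [536.4, -93.2, 172.0]
tcp_rot: [3.141, 0.001, -3.094]
contact_force: [-0.5, 0.4, 0.4]
grip_width: 91.7
finger_force: 0.0
```

step_arm(targets=[1,-0.13,-1,0,0,0,0,1,-0.13,-1,0,0,0,0,1,-0.13,-1,0,0,0,0,1,-0.13,-1,0,0,0,0])

```text
time: 3.9
tool_pos: [553.8, -190.0, 171.7]
tcp_rot: [3.14, -0.0, -3.092]
contact_force: [-0.5, 0.1, -0.1]
grip_width: 91.7
finger_force: 0.0
```

```bash
python3 - <<'E'
from h import *
np.set_printoptions(suppress=True,precision=2)
p,d,W,X,o=look('w_case'); print(o['tool_pos'],o['tcp_rot'])
m=(abs(X[:,:,0]-496)<110)&(abs(X[:,:,1]+232)<170)&(d>0)
v,u=np.mgrid[:400,:640]; m&=v<225
for lo,hi in ((57,63),(70,95),(83,90),(53,58),(43,48)):
    k=(m&(X[:,:,2]>lo)&(X[:,:,2]<hi)).astype(np.uint8)
    n,l,s,c=cv2.connectedComponentsWithStats(k)
    for i in range(1,n):
        if s[i,4]>60: print(lo,s[i,4],X[l==i].mean(0),cv2.minAreaRect(np.float32(X[l==i][:,:2])),s[i,:4])
E
```

```text
[ 553.82 -189.99  171.67] [ 3.14 -0.   -3.09]
57 4849 [ 429.1  -235.85   60.65] ((428.779296875, -236.7295684814453), (7.040295124053955, 257.1284484863281), 2.831447124481201) [ 61   8 407  14]
57 6224 [ 500.87 -320.15   57.51] ((499.78741455078125, -316.8674011230469), (125.19799041748047, 83.02754974365234), 2.9391913414001465) [ 73  23 139 188]
57 126 [ 441.09 -298.55   57.55] ((441.1029052734375, -299.004638671875), (13.715858459472656, 11.993532180786133), 61.437843322753906) [154  22  28  18]
57 4393 [ 489.12 -256.77   57.63] ((497.2037048339844, -266.3818664550781), (125.34239959716797, 63.01748275756836), 2.8913092613220215) [168  22 102 189]
57 417 [ 469.17 -324.39   57.51] ((468.1640625, -326.2835388183594), (23.93343162536621, 27.268577575683594), 27.90938377380371) [115  53  37  46]
57 171 [ 475.47 -344.15   57.53] ((475.4127197265625, -345.0884094238281), (13.625068664550781, 20.88715171813965), 62.73477554321289) [91 69 23 33]
57 91 [ 479.57 -355.34   57.49] ((479.55780029296875, -355.5770263671875), (13.208175659179688, 8.134313583374023), 23.343345642089844) [81 77 1
[... 687 characters left out ...]
25), (9.02345085144043, 256.211669921875), 2.209123373031616) [ 95 208 354  15]
70 2649 [ 496.29 -265.07   84.43] ((497.2675476074219, -267.0096435546875), (59.55649948120117, 13.359313011169434), 2.762113332748413) [192  72  34 101]
83 2076 [ 496.4  -266.18   86.58] ((497.2675476074219, -267.0096435546875), (59.55649948120117, 13.359313011169434), 2.762113332748413) [192  72  29 101]
53 30607 [ 494.29 -295.6    56.73] ((495.8524169921875, -233.27610778808594), (129.53945922851562, 256.2905578613281), 2.653564214706421) [ 66  19 398 195]
43 29822 [ 489.13 -172.41   46.85] ((492.9088439941406, -171.92092895507812), (129.44178771972656, 122.53999328613281), 2.825228214263916) [268  23 183 187]
```

View pics/w_case.png

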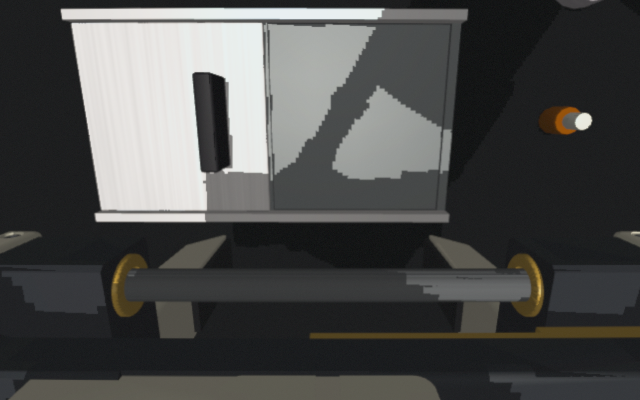

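The wrist view shows the handle at (211,122) on the cover, with the cover nearly closed; its +y edge is at about column 267. I'm going to grip the handle.

step_arm(targets=[1,0.603,-0.74,0.3,0,0,0,1,0.603,-0.74,0.3,0,0,0,1,0.603,-0.74,0.3,0,0,0,1,0.603,-0.74,0.6,0,0,0,1,0.603,-0.74,0.857,0,0,0,1,0.603,-0.74,0.857,0,0,0])

```text
time: 4.7
tool_pos: [497.0, -267.0, 84.9]
tcp_rot: [3.139, -0.002, -3.091]
contact_force: [-0.3, 0.3, 0.2]
grip_width: 92.1
finger_force: 0.0
```

step_arm(targets=[0,0,0,0,0,0,0,0,0,0,0,0,0,0,0,0,0,0,0,0,0,0,0,0,0,0,0,0,0,0,0,0,0,0,0,0,0,0,0,0,0,0])

```text
time: 5.45
tool_pos: [497.0, -269.5, 86.0]
tcp_rot: [3.141, 0.0, -3.093]
contact_force: [0.0, -0.3, 0.5]
grip_width: 36.2
finger_force: 0.0
```

step_arm(targets=[0,0,0,0,0,0,0,0,0,0,0,0,0,0,0,0,0,0,0,0,0,0,0,0,0,0,0,0])

```text
time: 5.95
tool_pos: [496.9, -267.0, 85.9]
tcp_rot: [3.137, -0.001, -3.093]
contact_force: [0.6, 10.5, 3.2]
grip_width: 11.9
finger_force: 30.0
```

```bash
python3 - <<'E'
from plant import bot
o=bot.get_obs();print(o['tool_pos'],o['tcp_rot'],o['joint_positions'],o['contact_force'],o['finger_force'],o['grip_width'])
E
```

```text
[ 496.88953596 -266.97362464   85.90115418] [ 3.13735543e+00 -8.89864564e-04 -3.09331336e+00] [-0.63033138  0.59280278  1.61712268  0.0034052   0.93502243 -2.25143173] [ 0.62780612 10.51439063  3.19828335] 29.99376207590103 11.924136214586488
```

step_arm(targets=[0,0,0.1,0,0,0,0,0,0,0.3,0,0,0,0,0,0,0.5,0,0,0,0,0,0,0.7,0,0,0,0,0,0,0.9,0,0,0,0,0,0,1,0,0,0,0])

```text
time: 6.7
tool_pos: [492.2, -167.9, 85.9]
tcp_rot: [3.141, -0.0, -3.092]
contact_force: [1.9, -3.1, -4.3]
grip_width: 12.0
finger_force: 30.0
```

step_arm(targets=[0,0,0.04,0,0,0,0,0,0,0.08,0,0,0,0,0,0,0.1,0,0,0,0,0,0,0.1,0,0,0,0])

```text
time: 7.2
tool_pos: [491.7, -159.5, 85.9]
tcp_rot: [3.141, 0.0, -3.094]
contact_force: [1.9, 0.7, -3.7]
grip_width: 12.0
finger_force: 30.0
```

step_arm(targets=[0,0,0.03,0,0,0,0,0,0,0.06,0,0,0,0,0,0,0.09,0,0,0,0,0,0,0.09,0,0,0,0])

```text
time: 7.7
tool_pos: [491.3, -150.1, 85.9]
tcp_rot: [3.141, -0.0, -3.093]
contact_force: [2.1, 1.7, -5.9]
grip_width: 11.9
finger_force: 30.0
```

step_arm(targets=[0,0,0.02,0,0,0,0,0,0,0.04,0,0,0,0,0,0,0.04,0,0,0,0])

```text
time: 8.07
tool_pos: [491.1, -146.3, 85.9]
tcp_rot: [3.141, -0.0, -3.093]
contact_force: [3.1, -0.0, -7.5]
grip_width: 11.7
finger_force: 30.0
```

step_arm(targets=[0,0,0.02,0,0,0,0,0,0,0.04,0,0,0,0,0,0,0.04,0,0,0,0])

```text
time: 8.45
tool_pos: [490.9, -142.3, 86.0]
tcp_rot: [3.141, 0.0, -3.093]
contact_force: [2.8, -0.2, -7.1]
grip_width: 12.0
finger_force: 30.0
```

step_arm(targets=[0,0,0.02,0,0,0,0,0,0,0.02,0,0,0,0])

```text
time: 8.7
tool_pos: [490.9, -141.9, 85.9]
tcp_rot: [-3.139, 0.0, -3.093]
contact_force: [2.2, -8.1, -9.7]
grip_width: 11.9
finger_force: 30.0
```

step_arm(targets=[0,0,0.02,0,0,0,0,0,0,0.02,0,0,0,0])

```text
time: 8.95
tool_pos: [490.9, -141.8, 86.0]
tcp_rot: [-3.137, 0.001, -3.093]
contact_force: [0.4, -16.6, -12.8]
grip_width: 11.9
finger_force: 30.0
```

step_arm(targets=[0,0,-0.035,0,0,0,0,0.6,0,-0.035,0,0,0,0,0.6,0,-0.035,0,0,0,0,1,0,-0.035,0,0,0,0,1,0,-0.035,0,0,0,0,1,0,-0.035,-0.4,0,0,0,1,0,-0.035,-0.8,0,0,0,1,0,-0.035,-0.8,0,0,0])

```text
time: 9.95
tool_pos: [492.5, -142.7, 169.0]
tcp_rot: [-3.139, 0.006, -3.093]
contact_force: [-0.0, -0.0, -0.9]
grip_width: 77.2
finger_force: 0.0
```

step_arm(targets=[1,-0.2,-1,0,0,0,0,1,-0.2,-1,0,0,0,0,1,-0.2,-1,0,0,0,0])

```text
time: 10.32
tool_pos: [515.5, -243.2, 164.5]
tcp_rot: [3.141, -0.001, -3.096]
contact_force: [0.0, 0.9, -1.1]
grip_width: 91.8
finger_force: 0.0
```

step_arm(targets=[1,-0.3,-0.55,0,0,0,0,1,-0.3,-0.55,0,0,0,0,1,-0.3,-0.55,0,0,0,0])

```text
time: 10.7
tool_pos: [547.7, -293.2, 164.9]
tcp_rot: [3.14, -0.002, -3.093]
contact_force: [-0.6, -0.3, -0.7]
grip_width: 91.6
finger_force: 0.0
```

```bash
python3 - <<'E'
from h import *
np.set_printoptions(suppress=True,precision=2)
p,d,W,X,o=look('w_lens'); print(o['tool_pos'],o['tcp_rot'],o['grip_width'])
v,u=np.mgrid[:400,:640]; m=(abs(X[:,:,0]-496)<110)&(abs(X[:,:,1]+232)<170)&(d>0)&(v<225)
for lo,hi in ((25,48),(38,48),(70,95),(57,63)):
    k=(m&(X[:,:,2]>lo)&(X[:,:,2]<hi)).astype(np.uint8)
    n,l,s,c=cv2.connectedComponentsWithStats(k)
    for i in range(1,n):
        if s[i,4]>150: print(lo,s[i,4],X[l==i].mean(0),cv2.minAreaRect(np.float32(X[l==i][:,:2])),s[i,:4],X[l==i][:,2].max())
E
```

```text
[ 547.69 -293.2   164.88] [ 3.14 -0.   -3.09] 91.62422046344214
25 4606 [ 496.89 -297.62   36.62] ((499.0087890625, -296.8451232910156), (129.3121795654297, 117.21253204345703), 2.780710220336914) [237  40 177 185] 47.994670539195
25 6612 [ 497.8  -296.8    41.77] ((500.83319091796875, -296.7905578613281), (110.75419616699219, 32.373897552490234), 2.60921049118042) [303  58  46 158] 47.003267976449706
38 2027 [ 492.28 -298.31   42.81] ((499.0043640136719, -296.8639221191406), (129.26161193847656, 117.23209381103516), 2.748159408569336) [237  40 177 185] 47.994670539195
38 5626 [ 497.83 -296.82   42.91] ((500.64520263671875, -296.728759765625), (110.3725357055664, 27.49256706237793), 2.912216901779175) [306  58  40 158] 47.003267976449706
70 3575 [ 490.31 -146.14   82.94] ((491.4649658203125, -143.56246948242188), (59.91196060180664, 13.83558177947998), 2.3273770809173584) [549  92  52 101] 89.31828938247446
57 4785 [ 429.23 -236.47   60.7 ] ((428.96539306640625, -235.9805145263672), (6.9715576171875, 256.27056884765625), 2.621227979660034) [221  25 413  14] 62.97056010451183
57 11843 [ 486.26 -181.17   57.61] ((491.50567626953125, -173.64022827148438), (122.44725799560547, 123.88896179199219), 2.6615452766418457) [413  40 203 185] 62.9996358852124
```

View pics/w_lens.png

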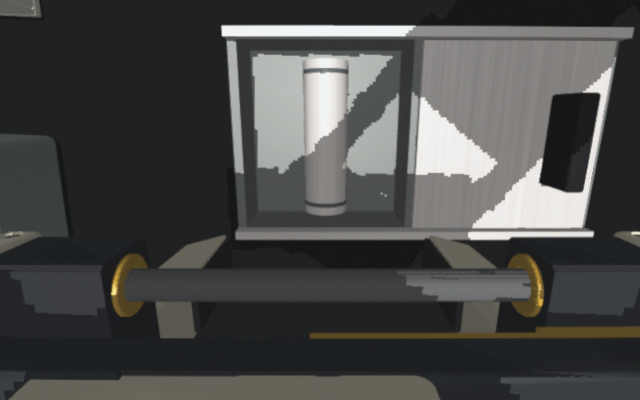

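The cover is fully open, with the handle at (570,142). The barrel lies at (326,135), centre (500.6, −296.8). I'll lower over it with the fingers partly closed, because their 130 mm span when open would hit the compartment walls.

step_arm(targets=[0.65,0.472,-0.012,0,0,0,0,0.65,0.472,-0.012,0.2,0,0,0,0.65,0.472,-0.012,0.4,0,0,0,0.65,0.472,-0.012,0.6,0,0,0,0.65,0.472,-0.012,0.6,0,0,0])

```text
time: 11.38
tool_pos: [500.2, -296.1, 105.0]
tcp_rot: [3.139, -0.003, -3.092]
contact_force: [0.5, 0.3, 0.0]
grip_width: 60.0
finger_force: 0.0
```

```bash
python3 - <<'E'
from plant import bot
import numpy as np
for i in range(1):
    o=bot.get_obs();print(o['tool_pos'],o['tcp_rot'],o['contact_force'],o['grip_width'])
E
```

```text
[ 500.20584936 -296.10941201  105.03882898] [ 3.13914583e+00 -2.51690225e-03 -3.09220732e+00] [0.49087391 0.31405129 0.00739496] 59.9918481337514
```

step_arm(targets=[0.65,0,0,0.2,0,0,0,0.65,0,0,0.4,0,0,0,0.65,0,0,0.55,0,0,0,0.65,0,0,0.65,0,0,0,0.65,0,0,0.7,0,0,0,0.65,0,0,0.7,0,0,0])

```text
time: 12.12
tool_pos: [501.3, -298.0, 36.0]
tcp_rot: [3.142, 0.0, -3.093]
contact_force: [-0.3, 0.4, -0.4]
grip_width: 60.0
finger_force: 0.0
```

step_arm(targets=[0,0,0,0,0,0,0,0,0,0,0,0,0,0,0,0,0,0,0,0,0,0,0,0,0,0,0,0,0,0,0,0,0,0,0,0,0,0,0,0,0,0])

```text
time: 12.88
tool_pos: [501.3, -298.0, 36.2]
tcp_rot: [-3.142, 0.0, -3.093]
contact_force: [-0.6, 1.0, 2.3]
grip_width: 31.2
finger_force: 30.0
```

step_arm(targets=[0,0,0,-0.05,0,0,0,0,0,0,-0.2,0,0,0,0,0,0,-0.4,0,0,0,0,0,0,-0.6,0,0,0,0,0,0,-0.8,0,0,0,0,0,0,-1,0,0,0,0,0,0,-1,0,0,0])

```text
time: 13.75
tool_pos: [502.1, -298.6, 138.2]
tcp_rot: [-3.139, 0.003, -3.093]
contact_force: [0.3, -0.5, -1.8]
grip_width: 31.3
finger_force: 30.0
```

step_arm(targets=[0,0,0.2,-0.2,0,0,0,0,0,0.5,-0.3,0,0,0,0,0,0.8,-0.3,0,0,0,0,0,1,-0.3,0,0,0])

```text
time: 14.25
tool_pos: [495.9, -196.7, 165.5]
tcp_rot: [3.141, -0.001, -3.093]
contact_force: [0.2, 0.2, -2.4]
grip_width: 31.5
finger_force: 30.0
```

step_arm(targets=[0,0,0.3,0,0,0,0,0,0,0.6,0,0,0,0,0,0,0.9,0,0,0,0,0,0,1,0,0,0,0])

```text
time: 14.75
tool_pos: [491.2, -96.9, 165.6]
tcp_rot: [3.141, -0.001, -3.092]
contact_force: [0.3, -0.5, -2.2]
grip_width: 31.3
finger_force: 30.0
```

step_arm(targets=[0,0,0.3,0,0,0,0,0,0,0.6,0,0,0,0,0,0,0.9,0,0,0,0,0,0,1,0,0,0,0])

```text
time: 15.25
tool_pos: [486.7, 2.4, 165.8]
tcp_rot: [-3.141, -0.0, -3.092]
contact_force: [0.2, -0.6, -2.1]
grip_width: 31.5
finger_force: 30.0
```

step_arm(targets=[0,0,0.3,0,0,0,0,0,0,0.6,0,0,0,0,0,0,0.9,0,0,0,0,0,0,1,0,0,0,0])

```text
time: 15.75
tool_pos: [482.2, 102.0, 165.9]
tcp_rot: [-3.141, 0.0, -3.092]
contact_force: [-0.6, -0.2, -2.0]
grip_width: 31.3
finger_force: 30.0
```

step_arm(targets=[0,-0.128,0.3,0,0,0,0.1,0,-0.128,0.6,0,0,0,0.25,0,-0.128,0.8,0,0,0,0.4,0,-0.128,0.945,0,0,0,0.487,0,-0.128,0.945,0,0,0,0.487,0,-0.128,0.945,0,0,0,0.487])

```text
time: 16.5
tool_pos: [490.4, 195.5, 165.9]
tcp_rot: [-3.141, 0.0, 2.808]
contact_force: [0.5, -0.8, -1.8]
grip_width: 31.5
finger_force: 30.0
```

```bash
python3 - <<'E'
from h import *
np.set_printoptions(suppress=True,precision=2)
p,d,W,X,o=look('w_held'); print(o['tool_pos'],o['tcp_rot'],o['contact_force'],o['moment'])
t,dt=bot.capture('top'); Y=cloud('top',dt); R=Ro.from_euler('xyz',o['tcp_rot']).as_matrix()
s,ds=bot.capture('scene'); Z=cloud('scene',ds)
for n,P in (('w',X),('top',Y),('scene',Z)):
    Q=(P.reshape(-1,3)-o['tool_pos'])@R   # tool coords
    ok=(abs(Q[:,1])<15)&(abs(Q[:,2]-7)<20)&(abs(Q[:,0])<90)
    q=Q[ok]; print(n,ok.sum()); 
    if len(q)>5: print(np.percentile(q,[1,5,95,99],axis=0))
cv2.imwrite('pics/held.png',np.vstack([cv2.resize(p[:,:],(640,400))[150:,:], cv2.resize(s[120:240,330:470],(560,480))[:340,:].copy() if 0 else cv2.copyMakeBorder(cv2.resize(s[120:205,330:470],(560,340)),0,0,0,80,cv2.BORDER_CONSTANT)]))
E
```

```text
[490.42 195.51 165.89] [-3.14  0.    2.81] [ 0.46 -0.81 -1.83] [ 0.03 -0.01  0.03]
w 11772
[[-20.88 -14.6   -9.53]
 [-16.95 -13.15  -9.02]
 [ 54.85  13.09   0.61]
 [ 55.65  14.56   9.76]]
top 148
[[ 30.06 -13.7  -12.36]
 [ 31.59 -11.95 -11.12]
 [ 54.38  12.23  -1.61]
 [ 55.31  13.82   2.66]]
scene 522
[[-54.38 -14.55 -10.26]
 [-53.26 -12.77  -9.31]
 [ 26.07  13.02  14.14]
 [ 32.39  14.42  20.77]]
```

View pics/held.png

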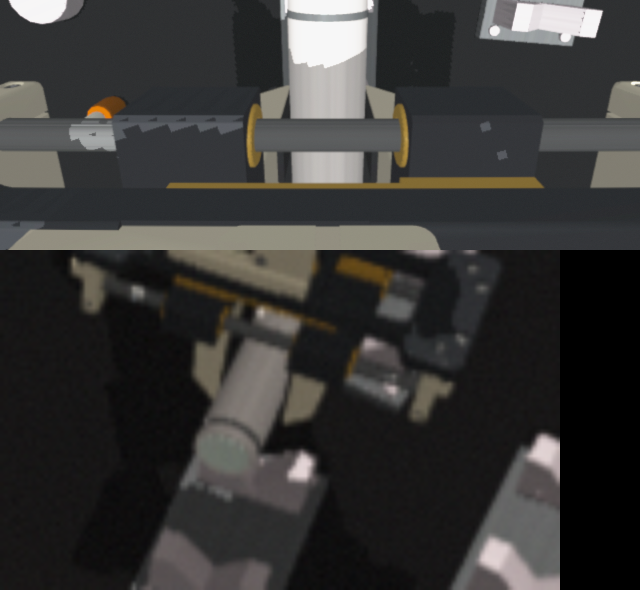

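The barrel is held straight between the fingers; its visible end is at (328,170) in the wrist part of the crop. Lengthwise it is within about 0.5 mm of the TCP. I'll check the settled pose.

```bash
python3 - <<'E'
from h import *
np.set_printoptions(suppress=True,precision=2)
for i in range(4):
    o=bot.get_obs(); e=o['tool_pos']; print(o['time'],e,o['tcp_rot'],o['contact_force'])
    bot.capture('wrist')
R=Ro.from_euler('xyz',[np.pi,0,np.pi-.3325]).as_matrix()
o=bot.get_obs(); print(R.T@(np.array([490.35,197,o['tool_pos'][2]])-o['tool_pos']))
E
```

```text
16.65 [490.34 195.75 166.04] [-3.14  0.    2.81] [ 0.22  0.19 -2.13]
16.7 [490.32 195.85 166.06] [-3.14  0.    2.81] [ 0.33 -0.09 -1.33]
16.75 [490.29 196.   166.05] [3.14 0.   2.81] [-0.58 -0.72 -2.7 ]
16.8 [490.25 196.13 166.08] [3.14 0.   2.81] [ 0.46 -0.49 -2.29]
[0.13 0.75 0.  ]
```

step_arm(targets=[0,-0.005,0,0.25,0,0,0,0,-0.005,0,0.5,0,0,0,0,-0.005,0,0.75,0,0,0,0,-0.005,0,0.95,0,0,0,0,-0.005,0,0.95,0,0,0,0,-0.005,0,0.95,0,0,0,0,-0.005,0,0.95,0,0,0,0,-0.005,0,0.95,0,0,0,0,-0.005,0,0.95,0,0,0,0,-0.005,0,0.95,0,0,0])

```text
time: 18.1
tool_pos: [490.7, 196.4, 71.2]
tcp_rot: [3.141, 0.0, 2.807]
contact_force: [0.1, -0.5, -1.7]
grip_width: 31.2
finger_force: 30.0
```

```bash
cat > st.py <<'E'
from h import *
np.set_printoptions(suppress=True,precision=2)
R=Ro.from_euler('xyz',[np.pi,0,np.pi-.3325]).as_matrix()
F=[];M=[];T=[]
for i in range(4):
    bot.capture('wrist'); o=bot.get_obs(); F.append(o['contact_force']); M.append(o['moment']);T.append(o['tool_pos'])
f,m,t=(np.mean(v,0) for v in (F,M,T))
print(o['time'],t,o['tcp_rot'],'to go(tool)',R.T@(np.array([490.35,197,t[2]])-t),'F tool',R.T@f,'M tool',R.T@m,o['grip_width'],o['finger_force'])
E
python3 st.py
```

```text
18.3 [490.61 196.41  71.06] [ 3.14 -0.    2.81] to go(tool) [0.44 0.47 0.  ] F tool [0.22 0.08 2.26] M tool [-0.03 -0.01 -0.  ] 31.29811454926891 29.99947965145111
```

step_arm(targets=[0,0,0.005,0.06,0,0,0,0,0,0.005,0.12,0,0,0,0,0,0.005,0.16,0,0,0,0,0,0.005,0.16,0,0,0,0,0,0.005,0.16,0,0,0,0,0,0.005,0.16,0,0,0])

```text
time: 19.05
tool_pos: [490.9, 196.9, 55.2]
tcp_rot: [3.141, 0.0, 2.807]
contact_force: [-0.1, 0.1, -2.6]
grip_width: 31.2
finger_force: 30.0
```

step_arm(targets=[0,0,0,0.01,0,0,0,0,0,0,0.02,0,0,0,0,0,0,0.02,0,0,0,0,0,0,0.02,0,0,0])

```text
time: 19.55
tool_pos: [490.8, 196.9, 53.0]
tcp_rot: [3.142, 0.0, 2.807]
contact_force: [-1.1, -0.8, -1.7]
grip_width: 30.8
finger_force: 30.0
```

```bash
python3 st.py
```

```text
19.75 [490.78 196.87  53.02] [3.14 0.   2.81] to go(tool) [ 0.45 -0.02 -0.  ] F tool [-0.03 -0.3   2.21] M tool [ 0.01 -0.01 -0.02] 30.962198730570066 29.999721944332123
```

Laterally on target, no contact yet. I'll go down in 0.5 mm steps.

step_arm(targets=[0,0,0,0.005,0,0,0,0,0,0,0.01,0,0,0,0,0,0,0.01,0,0,0])

```text
time: 20.12
tool_pos: [490.9, 196.9, 52.8]
tcp_rot: [3.141, 0.001, 2.808]
contact_force: [-2.2, -1.2, 6.1]
grip_width: 31.0
finger_force: 30.0
```

step_arm(targets=[0,0,0,0.005,0,0,0,0,0,0,0.005,0,0,0])

```text
time: 20.38
tool_pos: [490.9, 196.8, 52.7]
tcp_rot: [3.141, 0.001, 2.808]
contact_force: [-3.8, -1.4, 9.2]
grip_width: 31.3
finger_force: 30.0
```

```bash
python3 st.py
```

```text
20.575 [490.89 196.85  52.68] [3.14 0.   2.81] to go(tool) [ 0.56 -0.04 -0.  ] F tool [ 2.15 -2.43 -9.78] M tool [ 0.4   0.44 -0.15] 31.24911716503909 30.01277804374695
```

step_arm(targets=[0,0.004,-0.005,0,0,0,0,0,0.004,-0.005,0,0,0,0,0,0.004,-0.005,0,0,0,0])

```text
time: 20.95
tool_pos: [490.9, 196.8, 52.7]
tcp_rot: [3.14, 0.002, 2.808]
contact_force: [-1.8, 0.3, 8.2]
grip_width: 31.4
finger_force: 30.0
```

```bash
python3 st.py
```

```text
21.15 [490.86 196.82  52.7 ] [3.14 0.   2.81] to go(tool) [0.54 0.   0.  ] F tool [ 1.55 -0.22 -8.35] M tool [ 0.1   0.29 -0.17] 31.174583683258085 30.013976991176605
```

step_arm(targets=[0,0.003,-0.001,0.003,0,0,0,0,0.003,-0.001,0.003,0,0,0,0,0.003,-0.001,0.003,0,0,0])

```text
time: 21.52
tool_pos: [490.9, 196.8, 52.7]
tcp_rot: [3.14, 0.002, 2.808]
contact_force: [-2.2, -0.7, 10.3]
grip_width: 31.1
finger_force: 30.0
```

```bash
python3 st.py; python3 - <<'E'
from h import *
s,ds=bot.capture('scene'); X=cloud('scene',ds)
o=bot.get_obs(); R=Ro.from_euler('xyz',[np.pi,0,np.pi-.3325]).as_matrix()
t,dt=bot.capture('wrist'); Y=cloud('wrist',dt,wristW(o)); c=np.array([490.35,197,44.6])
for P in (X,Y):
    Q=(P.reshape(-1,3)-c)@R; q=Q[(abs(Q[:,1])<5)&(abs(Q[:,2]+16)<5)&(abs(Q[:,0])<75)]
    print(len(q),np.percentile(q,[1,50,99],axis=0))
a=cv2.resize(s[130:230,340:440],(600,600)); cv2.imwrite('pics/fin.png',a)
E
```

```text
21.725 [490.86 196.83  52.68] [3.14 0.   2.81] to go(tool) [ 0.54 -0.   -0.  ] F tool [ 1.67 -0.96 -9.65] M tool [ 0.13  0.26 -0.17] 31.30736326955752 30.01390367746353
115 [[-52.78669581  -4.87808359 -19.0525577 ]
 [-24.21047991   0.17325081 -15.73095474]
 [ 22.88456747   4.75140014 -12.33336421]]
4121 [[-1.92641337e+01 -4.90164590e+00 -1.80518028e+01]
 [ 2.81146140e+01  4.54769196e-02 -1.65058869e+01]
 [ 5.49837107e+01  4.88002942e+00 -1.39860639e+01]]
```

View pics/fin.png

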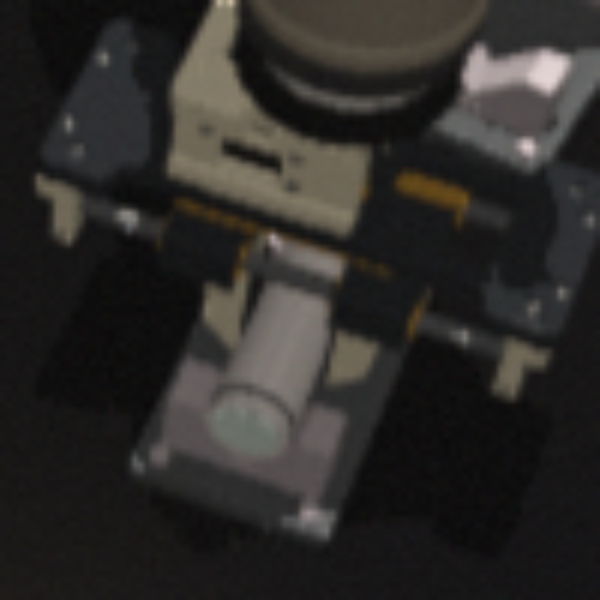

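The picture shows the barrel lying in the V: its end face is at (250,425), between the saddle's two sloping sides. It's centred to within about 0.5 mm, and the press force is near 10 N with about 1 N sideways across the V. Handing in.

```bash
python3 -c "
from plant import bot
print(bot.close_job())"
```

```text
the job is handed in; nothing more can be done
None
```

The job is handed in after about 22 s of robot time: cover open against its stop, and the lens barrel seated in the rightmost V-block, centred to about 0.5 mm and held pressed at about 10 N (no verdict was returned).

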